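# Snug the taper plug and turn the air back on

## Task

The air manifold on the polishing bench has been drained and oiled, and its brass taper plug is still only finger-loose. Screw the plug in clockwise by its cross bar until it is snug - firmly tight by feel, but not forced, or the casting cracks - and only then swing the shut-off valve's handle fully open. Leave the other things on the bench alone.

Things in the scene. Friction and masses are not known exactly. Their poses are not given: they have to be found in the camera images.
- manifold: The air manifold, fixed to the bench: dark steel base plate 100 x 330 x 8 mm (x, y, z), origin at the centre of its underside, z up. At y = +90 mm a grey cast block 60 x 80 mm, top at z = 48 mm, holds the plug; a 20 mm copper pipe at z = 30 mm runs along y to the brass shut-off valve at y = -90 mm. A gauge stands on the block's +x side. Only plug and valve handle rise above z = 58 mm.
- boss (a point): Centre of the top of the round boss (34 mm diameter, 10 mm high) on the cast block, 58 mm over the bench, in which the plug turns: a point on the plug's axis.
- plug: The stem of the brass plug with tapered thread, upright in the boss; origin on its axis, level with the boss top at the start; z up. On it sits a cross bar, 46 mm long (x), 12 mm thick (y), 24 mm high, 14 to 38 mm above the origin. Turned clockwise seen from above the plug screws in, 0.8 mm down per radian. It stays as left, can be backed off. Grip the bar with 80 N or more.
- plug_head (a point): Middle of the cross bar, 26 mm above the plug's origin, bar along x. The bar's springy shank twists 1 rad per 2 N m against the stem. Turning the stem first takes a steady 0.4 N m; after 0.5 to 3.9 rad (differs each time, unseen) the taper bites and torque rises 0.35 N m per further rad. Snug: 0.17 to 0.30 above the steady reading; cracks at 0.40 above. After a jerky stop it reads up to 0.3 low: compare like with like.
- valve (a joint): Angle of the shut-off valve's handle about the vertical: 0 = shut (handle points along the manifold's -x, across the pipe), pi/2 = fully open, at its stop (handle along the pipe, pointing to the manifold's -y). It grows counter-clockwise seen from above. Friction 0.2 N m; stays where it is left. Starts shut or up to 0.15 rad open.
- valve_pivot (a point): On the pivot axis of the valve handle, at mid-height of the handle, 70 mm over the bench; axes as the manifold's.
- valve_tip (a point): The free end of the valve handle, 85 mm from the pivot. The handle is a flat steel bar 16 mm wide and 8 mm thick (from z = 66 to 74 mm).
- spare: Bystander: a loose short brass plug, 30 mm wide, 32 mm high, near the manifold's far side. Origin at the centre of its underside.
- spanner: Bystander: open-ended spanner, 150 mm long, lying beyond the manifold. Origin at the centre of its underside.
- oil: Bystander: small oil bottle, 44 mm wide, 90 mm high. Origin at the centre of its underside.
- brush: Bystander: bench brush. Origin at the centre of its underside.
- compound_a: Bystander: bar of reddish polishing compound, 100 x 45 x 35 mm. Origin at the centre of its underside.
- compound_b: Bystander: bar of pale polishing compound, 100 x 45 x 35 mm. Origin at the centre of its underside.
- felt: Bystander: grey felt cone, 44 mm wide, 55 mm high. Origin at the centre of its underside.
- wheel: Bystander: pale polishing wheel lying flat, 100 mm wide, 16 mm thick. Origin at the centre of its underside.

How it is judged:
By the outcome, as a careful person would: the job done as asked, in the order asked, and still so for the second after the job is handed in, with the robot touching nothing.
It also fails if it takes over 72 s, if anything falls off the work surface, if the arm or the gripper's body presses on something with over 40 N, if the wrist force passes 120 N, or if a joint passes its speed limit or range.

## Robot

A 6-joint arm with a two-finger parallel gripper is mounted at the origin on the work surface. World frame = base frame: x ahead of the robot, y to its left, z up, the work surface at z = 0. Lengths are in mm, angles in rad, forces in N, time in s.
With the tool pointing down it reaches from about 275 to 750 mm from the base axis. Payload 10.2 kg.
Tool frame: the origin (TCP) lies on the front face of the gripper's body, between the roots of the fingers; the fingertips stand 73 mm ahead of it and the grasp point (between the pads) lies 54 mm ahead of it; z points along the fingers, y is the direction in which the jaws open and shut (so a half turn about z gives the same grasp; the last joint's range is limited). The gripper opens to 85 mm and grips with 20 to 120 N. Pads are 22 mm wide; open, the fingers measure 114 mm over their backs; the gripper's body (76 mm by 85 mm) begins 54 mm behind the grasp point. The pads swing forward as they close: fully open they stand 13 mm farther back than shut.
Start: joints at [1.042, 0.313, 1.498, -0, 1.331, -0.223], TCP at [158.068, 500.646, 303.894] pointing down, gripper open.
Joint ranges: [-2.94, 2.94], [-0.97, 2.17], [0.19, 2.56], [-1.23, 4.37], [0.02, 3.11], [-2.88, 2.88]. Speed limits (rad/s): [2.39, 2.39, 3.01, 3.14, 3.14, 3.14].

## Interface

Orientations are given as a unit quaternion [w, x, y, z].
In Python, from rig import ctrl gives the robot as it stands.
- The arm moves only by the tool move_arm, never from a script. Its argument "series" is a list of rows, each a list of 3 entries, a list of its own where there are three numbers: the shift along the tool's x, y, z in mm, then the turn about the tool's z in degrees, then the opening, from 0 (shut) to 1 (fully open). In form: [[[tx, ty, tz], yaw, grip], ...]. A call has 1 to 10 rows; each row is the pose to reach, as a shift and turn from the pose commanded when the call began, along the tool's axes at that moment; what a row does not reach only later rows make up. A row lasts 1/8 s, in which the tool goes at most 62.5 mm and 10.7 degrees, less where a joint would pass 70% of its speed; a pose out of reach is approached as far as the arm can. A call with a gripper value outside its range is refused whole. The fingers move at their own pace and stop on an object; "force" is the grip in N (left out, the last holds). Time passes only in rows, so rows that repeat a pose let the fingers close. It gives the time, the measured TCP pose, the force and the opening at its end, in the units of the state.
- ctrl.sense(): the state, without advancing time (a new reading comes with each control period).
- ctrl.capture(name): name is "side" or "top"; returns (picture, depth): 480x640x3 uint8, red, green, blue; 480x640 float32, mm along the optical axis (not along the pixel's ray), 0 where there is no reading.
- ctrl.camera_model(name): a dict with "fov_y" (degrees; the focal length in pixels is half the picture's height over the tangent of half this angle, whatever the lens; pixels are square), "cx", "cy" (the principal point, pixels), "rvec" (rotation vector, rad) and "tvec" (3), from world to camera coordinates, as OpenCV has them. Camera axes: x right, y down, z forward; pixel columns grow to the right and rows downward; lengths in mm; the calibration is good to about 2 mm. A picture is of the moment at which its call begins. camera_model takes no time and is no camera call.
- ctrl.finish_job(): hands the job in, once; it reports no verdict.
The state is a dict: "time_s": time; "joints": joint angles; "dq": joint speeds; "tau": joint torques, N m; "eef_pos": TCP position; "ee_rot": TCP orientation; "force": force on the tool from outside, world axes, zero at the start; "wrist_torque": the same for the moment, N m; "grip_width": opening from 0.0 (shut) to 1.0 (fully open).
Only numpy, scipy, OpenCV 4.12 (cv2) and the standard library are available. Lean on these libraries where they do the work, as an engineer would, in place of code of your own. Each camera call takes 0.05 s, during which the arm holds its last target.

## Working session

There is one attempt and no reset: what is moved stays moved. The work goes in short steps, Python scripts to look and compute and a tool call to move; the robot and the scene stay as the last step left them, time stands still between calls to the robot, and variables do not carry over. Pictures are saved under pics/ and viewed, and the job is handed in when it is done.

Besides the shell and the picture viewer there is one more tool, called after "Call:" as a command line: name --argument value ..., lists and objects as JSON in quotes. move_arm: Moves the arm, as the interface text tells. Its arguments: {"type":"object","properties":{"series":{"type":"array","items":{"type":"array"}},"force":{"type":"number"}},"required":["series"]}

```bash
ls; mkdir -p pics; cat > h.py <<'E'
import numpy as np, cv2
from rig import ctrl
def K(m):
    f=240/np.tan(np.radians(m['fov_y'])/2); return np.array([[f,0,m['cx']],[0,f,m['cy']],[0,0,1]])
def unproj(name,depth,u=None,v=None):
    m=ctrl.camera_model(name);k=K(m)
    if u is None: u,v=np.meshgrid(np.arange(640),np.arange(480))
    u=np.asarray(u);v=np.asarray(v)
    d=depth[v,u]
    P=np.stack([(u-k[0,2])/k[0,0]*d,(v-k[1,2])/k[1,1]*d,d],-1)
    R,_=cv2.Rodrigues(np.array(m['rvec'],float)); t=np.array(m['tvec'],float).ravel()
    return (P-t)@R
E
python3 - <<'E'
from h import *
for n in('side','top'):
    p,d=ctrl.capture(n); cv2.imwrite(f'pics/{n}0.png',p[...,::-1]); np.savez(f'{n}0.npz',p=p,d=d); print(ctrl.camera_model(n))
print(ctrl.sense())
E
```

```text
pics
{'fov_y': 53.016961020113285, 'cx': 315.3737970848649, 'cy': 244.132747862354, 'rvec': array([ 0.67042739, -2.54782068,  1.27508115]), 'tvec': array([502.24781309, 224.91012821, 940.66602459])}
{'fov_y': 45.83257471263974, 'cx': 321.1836087819924, 'cy': 233.88489974035238, 'rvec': array([ 2.19823188, -2.19661959,  0.0845753 ]), 'tvec': array([  -3.56620866,  583.89939982, 1443.41323189])}
{'time_s': 0.1, 'joints': array([ 1.04160560e+00,  3.13386654e-01,  1.49832455e+00,  1.97388250e-06,
        1.33099955e+00, -2.23452885e-01]), 'dq': array([ 0.00095511, -0.0021467 , -0.00280512, -0.00064818,  0.00078857,
        0.00073625]), 'tau': array([ 1.89154780e-03, -4.12904727e+01, -2.60142231e+01, -2.57911324e-04,
        3.06417780e-03, -2.80769780e-05]), 'eef_pos': array([157.99024158, 500.52012188, 303.40980219]), 'ee_rot': array([-2.06344377e-04,  1.52274427e-01,  9.88338093e-01, -5.19578929e-04]), 'force': array([ 0.14124889, -0.23669344, -0.59941651]), 'wrist_torque': array([ 0.02884124,  0.04988047, -0.03936842]), 'grip_width': 1.0014918125859578}
```

View pics/top0.png

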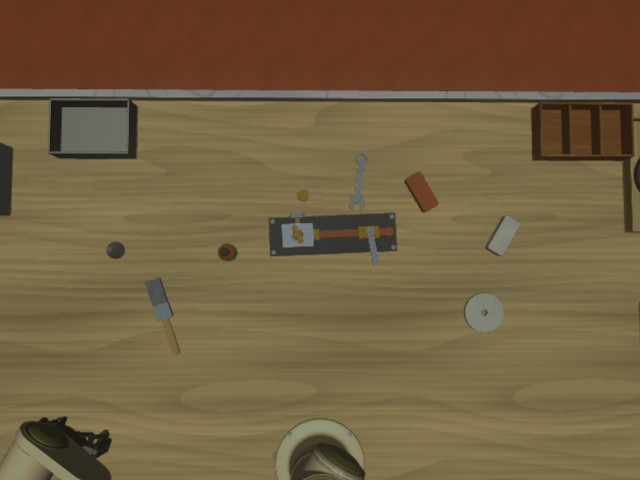

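View pics/side0.png

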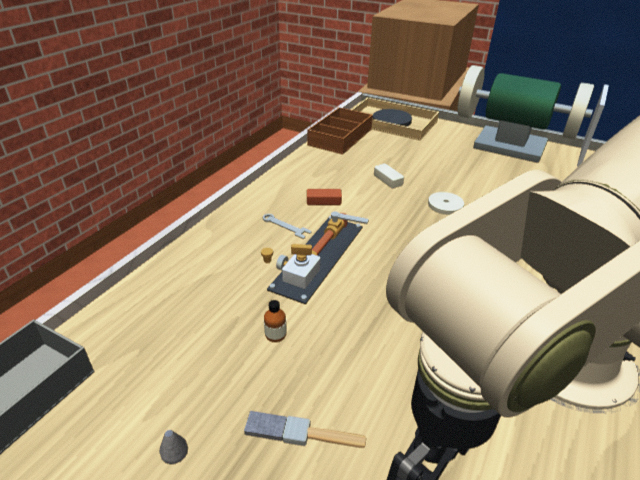

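The top view shows the manifold at columns 270–396, rows 213–255. The plug bar is near (297,235), and the valve pivot near (369,232) with its handle tip near (376,262). Next I measure them with depth.

```bash
python3 - <<'E'
from h import *
z=np.load('top0.npz');p,d=z['p'],z['d'];W=unproj('top',d)
big=cv2.resize(p[200:275,255:410],None,fx=5,fy=5,interpolation=cv2.INTER_CUBIC);cv2.imwrite('pics/topz.png',big[...,::-1])
s=np.load('side0.npz');big=cv2.resize(s['p'][195:310,240:400],None,fx=5,fy=5,interpolation=cv2.INTER_CUBIC);cv2.imwrite('pics/sidez.png',big[...,::-1])
def rect(mask,n,Wn):
    P=Wn[mask]; r=cv2.minAreaRect(P[:,:2].astype(np.float32)); print(n,len(P),P.mean(0).round(1),'rect',np.round(r[0],1),np.round(r[1],1),round(r[2],2))
for nm,Wn,sl in (('top',W,(slice(200,275),slice(255,410))),('side',unproj('side',s['d']),(slice(195,310),slice(240,400)))):
    im=(p if nm=='top' else s['p'])
    reg=np.zeros(d.shape,bool);reg[sl]=True
    print(nm,'bench z',np.median(Wn[sl][...,2][:5]))
    pl=reg&(im.max(-1)<75)&(Wn[...,2]>2)&(Wn[...,2]<15); rect(pl,'plate',Wn)
    P=Wn[reg&(Wn[...,2]>64)]
    print(len(P)); 
    c=P[:,1].mean()
    A=P[P[:,1]>c];B=P[P[:,1]<=c]
    for X in(A,B):
        r=cv2.minAreaRect(X[:,:2].astype(np.float32));print(len(X),X.mean(0).round(1),X.min(0).round(),X.max(0).round(),np.round(r[0],1),np.round(r[1],1),round(r[2],1))
E
```

```text
top bench z -0.21858863788205352
plate 2815 [583.5 -38.4   7.6] rect [584.2 -32.9] [ 98.7 328.2] 2.46
432
170 [555.3  45.4 497.3] [494.  19.  66.] [ 603.   69. 1477.] [546.8  46.4] [116.8  24.2] 15.5
262 [ 553.  -129.6   73.3] [ 506. -145.   65.] [ 598. -113.   81.] [ 551.8 -129. ] [93.9 20.3] 8.8
side bench z 1.6661125423250946
plate 176 [557.   30.4   8. ] rect [581.3 -26.2] [ 96.1 323.9] 2.4
1199
617 [217.9 541.5 516.4] [146. 504. 464.] [233. 787. 740.] [184.6 644.3] [ 12.5 294.8] 17.5
582 [560.4  21.1  81.6] [ 505. -144.   64.] [601. 248.  99.] [560.9  49.9] [393.4  92.4] 86.9
```

```bash
sleep 1; ls pics
```

```text
side0.png
sidez.png
top0.png
topz.png
```

View pics/topz.png

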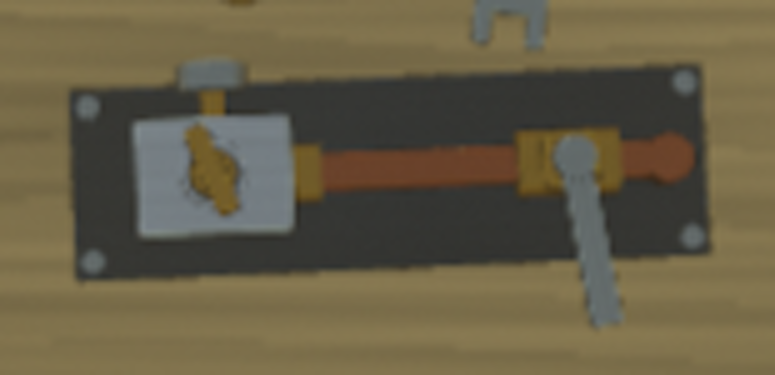

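View pics/sidez.png

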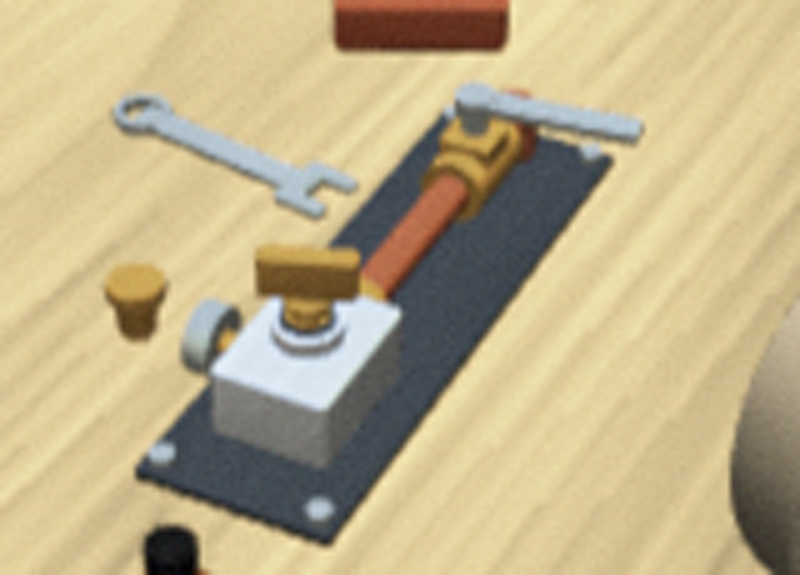

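```bash
python3 - <<'E'
from h import *
z=np.load('top0.npz');p,d=z['p'],z['d'];W=unproj('top',d)
s=np.load('side0.npz');S=unproj('side',s['d'])
def rect(P,n):
    r=cv2.minAreaRect(P[:,:2].astype(np.float32)); 
    q=P[:,:2]-P[:,:2].mean(0);w,v=np.linalg.eigh(q.T@q); print(n,len(P),P.mean(0).round(1),'zmed',np.median(P[:,2]).round(1),'rect',np.round(r[0],1),np.round(r[1],1),round(r[2],2),'pca deg',np.degrees(np.arctan2(v[1,1],v[0,1])).round(1))
def box(W,x0,x1,y0,y1,z0,z1):
    m=(W[...,0]>x0)&(W[...,0]<x1)&(W[...,1]>y0)&(W[...,1]<y1)&(W[...,2]>z0)&(W[...,2]<z1);return W[m]
for n,X in(('top',W),('side',S)):
    rect(box(X,540,625,15,100,85,110),n+' bar')
    rect(box(X,540,625,0,100,44,53),n+' block top')
    rect(box(X,540,625,0,100,55,62),n+' boss')
    rect(box(X,480,577,-160,-100,69,77),n+' handle')
    rect(box(X,577,605,-160,-100,69,90),n+' hub')
    rect(box(X,500,650,-220,150,4,11),n+' plate')
E
```

```text
top bar 92 [581.   56.6  94.7] zmed 94.9 rect [580.9  56.7] [44.9 11.8] 23.37 pca deg -156.8
top block top 477 [580.4  53.7  47.6] zmed 47.4 rect [588.2  49.6] [73.4 93.4] 0.55 pca deg 92.3
top boss 36 [578.5  56.7  57.7] zmed 57.3 rect [581.   55.9] [27.2 32.4] 18.54 pca deg 105.1
top handle 151 [ 541.8 -131.9   73.1] zmed 73.1 rect [ 541.4 -132.1] [71.8 15.9] 10.94 pca deg -168.9
top hub 63 [ 587.7 -123.3   74.8] zmed 75.3 rect [ 587.8 -123.4] [20.4 20.5] 1.9 pca deg -155.5
top plate 2543 [582.5 -37.6   7.2] zmed 7.2 rect [575.7 -34.8] [148.5 369.3] 0.02 pca deg 93.1
side bar 146 [578.7  61.   92.9] zmed 94.3 rect [579.5  59.8] [45.5 16.6] 20.42 pca deg -155.7
side block top 443 [574.2  69.1  48.3] zmed 48.5 rect [587.3  51.2] [75.7 96.3] 1.7 pca deg 66.7
side boss 72 [576.6  64.6  58.6] zmed 58.8 rect [577.3  63.2] [31.9 26.8] 33.52 pca deg -150.5
side handle 144 [ 538.6 -128.5   73.7] zmed 74.0 rect [ 541.2 -130. ] [74.  20.6] 12.62 pca deg -169.5
side hub 50 [ 587.3 -119.3   74.4] zmed 74.7 rect [ 587.8 -120.8] [23.9 20.6] 88.6 pca deg 78.2
side plate 1856 [569.1 -10.6   8.5] zmed 8.7 rect [573.6 -31.6] [145.4 359.9] 1.3 pca deg 91.1
```

```bash
cat >> h.py <<'E'
from scipy.spatial.transform import Rotation as Ro
def st():
    s=ctrl.sense();q=s['ee_rot'];R=Ro.from_quat([q[1],q[2],q[3],q[0]]).as_matrix()
    return s,R,np.degrees(np.arctan2(R[1,0],R[0,0]))
def plan(x,y,z,ang=None):
    s,R,a=st();d=R.T@(np.array([x,y,z])-s['eef_pos'])
    yaw=0 if ang is None else -((ang-a+180)%360-180)
    print('shift',d.round(1),'yaw',round(yaw,1))
def rep():
    s,R,a=st();print('t',round(s['time_s'],2),'pos',s['eef_pos'].round(1),'ang',a.round(2),'j6deg',np.degrees(s['joints'][5]).round(1),'F',s['force'].round(1),'M',s['wrist_torque'].round(3),'tau6',s['tau'][5].round(3),'g',round(s['grip_width'],3))
E
python3 - <<'E'
from h import *
rep();plan(580.5,57,220,203.3)
E
```

```text
t 0.1 pos [158.  500.5 303.4] ang 162.48 j6deg -12.8 F [ 0.1 -0.2 -0.6] M [ 0.029  0.05  -0.039] tau6 -0.0 g 1.001
shift [-536.4 -295.7   83.6] yaw -40.8
```

Call:
move_arm --series '[[[-50,-28,0],-4,1],[[-104,-57,0],-8,1],[[-158,-87,0],-12,1],[[-212,-117,0],-16,1],[[-266,-147,0],-20,1],[[-320,-176,10],-24,1],[[-374,-206,30],-28,1],[[-428,-236,50],-33,1],[[-482,-266,70],-37,1],[[-536,-296,84],-41,1]]' --force 100

```text
time_s: 1.35
eef_pos: [575.5, 61.1, 220.6]
ee_rot: [-0.001, -0.205, 0.979, 0.0]
force: [1.0, 0.1, -0.4]
grip_width: 1.0
```

```bash
python3 - <<'E'
from h import *
rep();plan(580.5,57,220,203.3)
E
```

```text
t 1.35 pos [575.5  61.1 220.6] ang -156.4 j6deg -119.1 F [ 1.   0.1 -0.4] M [ 0.04  -0.041 -0.005] tau6 1.506 g 1.0
shift [-2.9 -5.8  0.6] yaw 0.3
```

Call:
move_arm --series '[[[0,0,0],0,1],[[0,0,0],0,1],[[0,0,0],0,1]]'

```text
time_s: 1.72
eef_pos: [574.1, 63.9, 222.3]
ee_rot: [0.0, -0.204, 0.979, -0.0]
force: [0.1, -0.3, -0.1]
grip_width: 0.997
```

```bash
python3 - <<'E'
from h import *
rep();plan(580.5,57,139,203.3)
p,d=ctrl.capture('side');cv2.imwrite('pics/side1.png',p[150:330,200:440][...,::-1].repeat(3,0).repeat(3,1))
E
```

```text
t 1.73 pos [574.1  63.9 222.3] ang -156.45 j6deg -118.8 F [ 0.1 -0.3 -0.1] M [-0.015 -0.     0.037] tau6 0.007 g 0.997
shift [-3.  -8.8 83.3] yaw 0.3
```

View pics/side1.png

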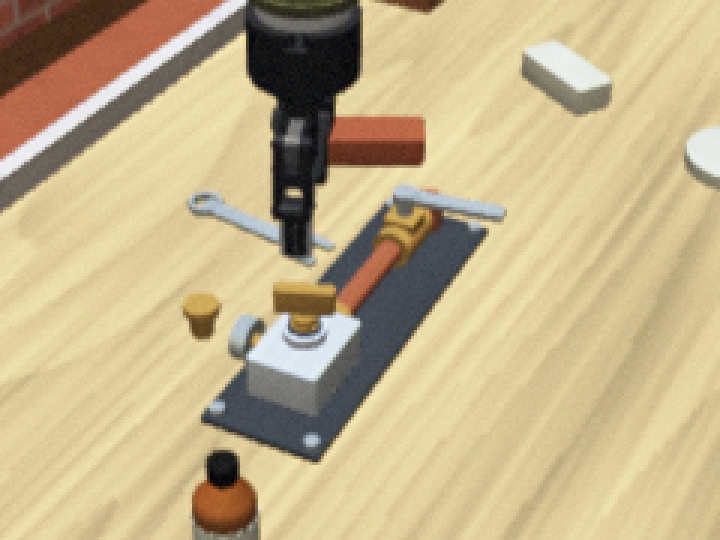

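The gripper hangs over the plug with its jaws across the bar. Now I correct the offset and lower it.

Call:
move_arm --series '[[[-3,-9,5],0,1],[[-3,-9,25],0,1],[[-3,-9,45],0,1],[[-3,-9,65],0,1],[[-3,-9,83],0,1],[[-3,-9,83],0,1],[[-3,-9,83],0,1]]'

```text
time_s: 2.65
eef_pos: [581.4, 55.7, 139.4]
ee_rot: [0.001, -0.204, 0.979, -0.0]
force: [0.6, 0.2, 0.2]
grip_width: 0.999
```

```bash
python3 - <<'E'
from h import *
rep();plan(580.5,57,139,203.3)
E
```

```text
t 2.65 pos [581.4  55.7 139.4] ang -156.52 j6deg -119.5 F [0.6 0.2 0.2] M [-0.027  0.003 -0.07 ] tau6 -0.001 g 0.999
shift [0.3 1.6 0.4] yaw 0.2
```

Call:
move_arm --series '[[[0,1.5,0.5],0,1],[[0,1.5,0.5],0,0],[[0,1.5,0.5],0,0],[[0,1.5,0.5],0,0],[[0,1.5,0.5],0,0],[[0,1.5,0.5],0,0],[[0,1.5,0.5],0,0],[[0,1.5,0.5],0,0]]' --force 100

```text
time_s: 3.65
eef_pos: [580.3, 57.5, 138.9]
ee_rot: [0.0, -0.204, 0.979, 0.0]
force: [-3.5, 2.8, 5.7]
grip_width: 0.204
```

```bash
python3 - <<'E'
from h import *
rep();plan(580.5,57,139,203.3)
E
```

```text
t 3.65 pos [580.3  57.5 138.9] ang -156.51 j6deg -119.4 F [-3.5  2.8  5.7] M [ 0.46   0.499 -0.006] tau6 -0.016 g 0.204
shift [ 0.  -0.5 -0.1] yaw 0.2
```

Call:
move_arm --series '[[[0,0,0],0,0],[[0,0,0],0,0]]'

```text
time_s: 3.9
eef_pos: [580.3, 57.5, 138.9]
ee_rot: [-0.0, -0.203, 0.979, 0.0]
force: [-3.0, 2.6, 6.3]
grip_width: 0.2
```

```bash
python3 - <<'E'
from h import *
rep()
p,d=ctrl.capture('side');cv2.imwrite('pics/side2.png',p[150:330,200:440][...,::-1].repeat(3,0).repeat(3,1))
E
```

```text
t 3.9 pos [580.3  57.5 138.9] ang -156.52 j6deg -119.4 F [-3.   2.6  6.3] M [ 0.445  0.545 -0.046] tau6 -0.016 g 0.2
```

View pics/side2.png

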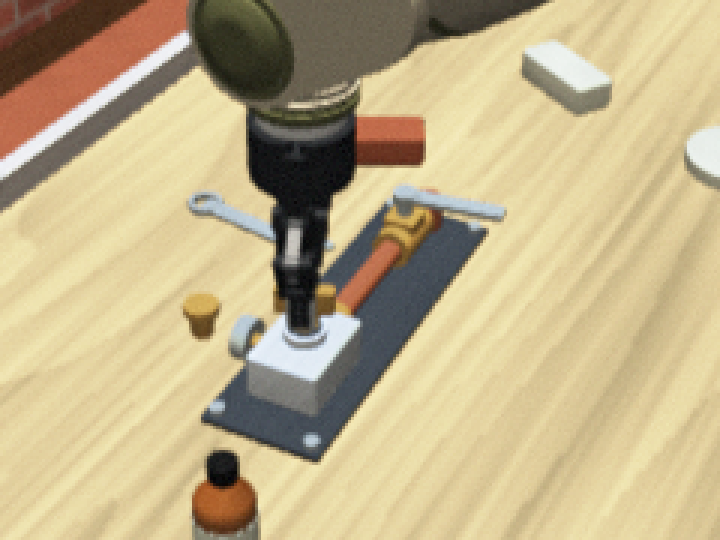

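The fingers hold the bar at (300,310) in the zoomed view. Now I turn in equal, smoothly stopping steps of 20°.

Call:
move_arm --series '[[[0,0,0],1,0],[[0,0,0],3,0],[[0,0,0.1],6,0],[[0,0,0.1],9,0],[[0,0,0.2],12,0],[[0,0,0.2],15,0],[[0,0,0.2],17.5,0],[[0,0,0.3],19,0],[[0,0,0.3],19.7,0],[[0,0,0.3],20,0]]'

```text
time_s: 5.2
eef_pos: [580.4, 57.2, 138.7]
ee_rot: [0.0, -0.031, 1.0, -0.0]
force: [-3.0, -0.3, 6.5]
grip_width: 0.208
```

```bash
python3 -c "
from h import *
rep()"
```

```text
t 5.2 pos [580.4  57.2 138.7] ang -176.47 j6deg -99.4 F [-3.  -0.3  6.5] M [0.158 0.539 0.404] tau6 0.363 g 0.208
```

Call:
move_arm --series '[[[0,0,0],1,0],[[0,0,0],3,0],[[0,0,0.1],6,0],[[0,0,0.1],9,0],[[0,0,0.2],12,0],[[0,0,0.2],15,0],[[0,0,0.2],17.5,0],[[0,0,0.3],19,0],[[0,0,0.3],19.7,0],[[0,0,0.3],20,0]]'

```text
time_s: 6.45
eef_pos: [580.3, 56.9, 138.4]
ee_rot: [0.0, 0.143, 0.99, -0.0]
force: [-3.8, -0.8, 6.4]
grip_width: 0.202
```

```bash
python3 -c "
from h import *
rep()"
```

```text
t 6.45 pos [580.3  56.9 138.4] ang 163.52 j6deg -79.4 F [-3.8 -0.8  6.4] M [-0.204  0.611  0.375] tau6 0.366 g 0.202
```

Call:
move_arm --series '[[[0,0,0],1,0],[[0,0,0],3,0],[[0,0,0.1],6,0],[[0,0,0.1],9,0],[[0,0,0.2],12,0],[[0,0,0.2],15,0],[[0,0,0.2],17.5,0],[[0,0,0.3],19,0],[[0,0,0.3],19.7,0],[[0,0,0.3],20,0]]'

```text
time_s: 7.7
eef_pos: [580.2, 56.6, 138.1]
ee_rot: [-0.0, 0.313, 0.95, -0.001]
force: [-4.5, -3.5, 6.7]
grip_width: 0.206
```

```bash
python3 -c "
from h import *
rep()"
```

```text
t 7.7 pos [580.2  56.6 138.1] ang 143.53 j6deg -59.4 F [-4.5 -3.5  6.7] M [-0.521  0.783  0.37 ] tau6 0.369 g 0.206
```

Call:
move_arm --series '[[[0,0,0],1,0],[[0,0,0],3,0],[[0,0,0.1],6,0],[[0,0,0.1],9,0],[[0,0,0.2],12,0],[[0,0,0.2],15,0],[[0,0,0.2],17.5,0],[[0,0,0.3],19,0],[[0,0,0.3],19.7,0],[[0,0,0.3],20,0]]'

```text
time_s: 8.95
eef_pos: [580.0, 56.4, 137.7]
ee_rot: [-0.0, 0.473, 0.881, -0.001]
force: [-5.9, -3.4, 7.2]
grip_width: 0.205
```

```bash
python3 -c "
from h import *
rep()"
```

```text
t 8.95 pos [580.   56.4 137.7] ang 123.53 j6deg -39.4 F [-5.9 -3.4  7.2] M [-0.722  1.044  0.33 ] tau6 0.371 g 0.205
```

Call:
move_arm --series '[[[0,0,0],1,0],[[0,0,0],3,0],[[0,0,0.1],6,0],[[0,0,0.1],9,0],[[0,0,0.2],12,0],[[0,0,0.2],15,0],[[0,0,0.2],17.5,0],[[0,0,0.3],19,0],[[0,0,0.3],19.7,0],[[0,0,0.3],20,0]]'

```text
time_s: 10.2
eef_pos: [579.8, 56.3, 137.5]
ee_rot: [-0.0, 0.619, 0.786, -0.001]
force: [-8.1, -4.5, 9.9]
grip_width: 0.203
```

```bash
python3 -c "
from h import *
rep()"
```

```text
t 10.2 pos [579.8  56.3 137.5] ang 103.54 j6deg -19.4 F [-8.1 -4.5  9.9] M [-0.9    1.321  0.439] tau6 0.401 g 0.203
```

Call:
move_arm --series '[[[0,0,0],1,0],[[0,0,0],3,0],[[0,0,0.1],6,0],[[0,0,0.1],9,0],[[0,0,0.2],12,0],[[0,0,0.2],15,0],[[0,0,0.2],17.5,0],[[0,0,0.3],19,0],[[0,0,0.3],19.7,0],[[0,0,0.3],20,0]]'

```text
time_s: 11.45
eef_pos: [579.5, 56.3, 137.2]
ee_rot: [-0.0, 0.746, 0.666, -0.002]
force: [-10.1, -6.0, 10.5]
grip_width: 0.2
```

```bash
python3 -c "
from h import *
rep()"
```

```text
t 11.45 pos [579.5  56.3 137.2] ang 83.56 j6deg 0.6 F [-10.1  -6.   10.5] M [-0.907  1.696  0.526] tau6 0.51 g 0.2
```

The taper has bitten: the torque rose 0.14 N·m above the steady 0.37. About 18° more should put it mid-window.

Call:
move_arm --series '[[[0,0,0],1,0],[[0,0,0],3,0],[[0,0,0.1],5.5,0],[[0,0,0.1],8,0],[[0,0,0.1],10.5,0],[[0,0,0.2],13,0],[[0,0,0.2],15.5,0],[[0,0,0.2],17,0],[[0,0,0.2],17.7,0],[[0,0,0.2],18,0]]'

```text
time_s: 12.7
eef_pos: [579.3, 56.4, 137.0]
ee_rot: [-0.0, 0.841, 0.542, -0.002]
force: [-12.7, -4.9, 12.2]
grip_width: 0.203
```

```bash
python3 -c "
from h import *
rep()"
```

```text
t 12.7 pos [579.3  56.4 137. ] ang 65.58 j6deg 18.6 F [-12.7  -4.9  12.2] M [-0.909  1.865  0.657] tau6 0.61 g 0.203
```

The rise is now 0.24 above steady, which matches the angle past the bite. I unwind the springy shank, release and lift.

Call:
move_arm --series '[[[0,0,0],-3,0],[[0,0,0],-7,0],[[0,0,0],-11,0],[[0,0,0],-14,0],[[0,0,0],-16,0],[[0,0,0],-16,0]]'

```text
time_s: 13.45
eef_pos: [579.5, 56.3, 137.1]
ee_rot: [-0.0, 0.758, 0.653, -0.002]
force: [-10.6, -5.2, 12.3]
grip_width: 0.206
```

```bash
python3 -c "
from h import *
rep()"
```

```text
t 13.45 pos [579.5  56.3 137.1] ang 81.51 j6deg 2.6 F [-10.6  -5.2  12.3] M [-0.916  1.776 -0.045] tau6 -0.221 g 0.206
```

Call:
move_arm --series '[[[0,0,0],0,1],[[0,0,0],0,1],[[0,0,0],0,1],[[0,0,0],0,1],[[0,0,0],0,1],[[0,0,-15],0,1],[[0,0,-40],0,1],[[0,0,-65],0,1],[[0,0,-80],0,1],[[0,0,-80],0,1]]'

```text
time_s: 14.7
eef_pos: [580.7, 57.1, 217.4]
ee_rot: [0.001, 0.758, 0.653, 0.001]
force: [-0.1, -0.6, 0.5]
grip_width: 0.997
```

```bash
python3 -c "
from h import *
rep()"
```

```text
t 14.7 pos [580.7  57.1 217.4] ang 81.48 j6deg 2.6 F [-0.1 -0.6  0.5] M [-0.07  -0.023  0.001] tau6 0.0 g 0.997
```

```bash
python3 - <<'E'
from h import *
plan(521.4,-95.4,215,101)
E
```

```text
shift [-159.6  -36.     2.3] yaw -19.5
```

Call:
move_arm --series '[[[-20,-5,0],-3,1],[[-50,-12,0],-6,0],[[-80,-18,0],-10,0],[[-110,-25,0],-13,0],[[-140,-31,0],-17,0],[[-160,-36,2],-19.5,0],[[-160,-36,2],-19.5,0],[[-160,-36,2],-19.5,0],[[-160,-36,2],-19.5,0]]' --force 40

```text
time_s: 15.82
eef_pos: [521.3, -95.1, 214.1]
ee_rot: [-0.0, 0.636, 0.772, 0.0]
force: [-0.7, -0.2, -0.6]
grip_width: -0.0
```

```bash
python3 - <<'E'
from h import *
rep()
plan(521.4,-95.4,134,101)
p,d=ctrl.capture('top');cv2.imwrite('pics/top3.png',cv2.resize(p[200:275,255:410],None,fx=5,fy=5,interpolation=cv2.INTER_CUBIC)[...,::-1])
W=unproj('top',d)
def box(W,x0,x1,y0,y1,z0,z1):
    m=(W[...,0]>x0)&(W[...,0]<x1)&(W[...,1]>y0)&(W[...,1]<y1)&(W[...,2]>z0)&(W[...,2]<z1);return W[m]
for B in((540,625,15,100,82,105),(480,577,-160,-100,69,77)):
    P=box(W,*B)
    if len(P)>10:
        r=cv2.minAreaRect(P[:,:2].astype(np.float32));q=P[:,:2]-P[:,:2].mean(0);w,v=np.linalg.eigh(q.T@q);print(len(P),P.mean(0).round(1),r,np.degrees(np.arctan2(v[1,1],v[0,1])))
E
```

```text
t 15.82 pos [521.3 -95.1 214.1] ang 101.01 j6deg -34.0 F [-0.7 -0.2 -0.6] M [ 0.008  0.017 -0.049] tau6 0.013 g -0.0
shift [-0.4  0.1 80.1] yaw 0.0
96 [580.9  56.5  92.5] ((581.0443725585938, 57.13393783569336), (45.555015563964844, 12.28311824798584), 79.81554412841797) 80.01017360553153
```

View pics/top3.png

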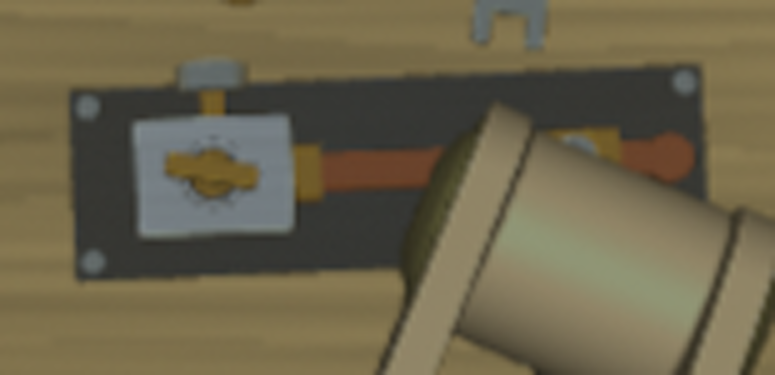

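The bar now rests at about 80° (seen at (212,170) in the crop). I expected 83°, so it hasn't backed off. Next I go down beside the valve handle.

Call:
move_arm --series '[[[0,0,20],0,0],[[0,0,45],0,0],[[0,0,65],0,0],[[0,0,80],0,0],[[0,0,80],0,0]]'

```text
time_s: 16.5
eef_pos: [520.9, -95.5, 133.5]
ee_rot: [-0.001, 0.636, 0.772, -0.0]
force: [0.2, 0.1, 0.2]
grip_width: 0.003
```

```bash
python3 - <<'E'
from h import *
rep()
p,d=ctrl.capture('side');cv2.imwrite('pics/side4.png',p[150:330,200:440][...,::-1].repeat(3,0).repeat(3,1))
s,R,a=st()
def goal(thd,off,r=60,z=133.5):
    th=np.radians(thd);u=np.array([np.cos(th),np.sin(th)]);t=np.array([-u[1],u[0]])
    xy=np.array([588,-123])+r*u-off*t
    d=R.T@(np.array([*xy,z])-s['eef_pos']); yaw=-((thd-90-a+180)%360-180)
    print(thd,d.round(1),round(yaw,1))
for k in (191.1,198,206,214,222,230,238,246,254,262,266,270,272.5): goal(k,19)
E
```

```text
t 16.5 pos [520.9 -95.5 133.5] ang 100.99 j6deg -34.1 F [0.2 0.1 0.2] M [-0.068  0.013 -0.036] tau6 0.003 g 0.003
191.1 [-20.6   0.3   0.9] -0.1
198 [-27.9  -1.5   0.9] -7.0
206 [-36.7  -2.5   0.9] -15.0
214 [-45.4  -2.3   0.9] -23.0
222 [-54.1  -0.9   0.9] -31.0
230 [-62.5   1.8   0.9] -39.0
238 [-70.4   5.5   0.9] -47.0
246 [-77.7  10.4   0.9] -55.0
254 [-84.3  16.2   0.9] -63.0
262 [-90.   22.9   0.9] -71.0
266 [-92.5  26.5   0.9] -75.0
270 [-94.8  30.3   0.9] -79.0
272.5 [-96.   32.7   0.9] -81.5
```

View pics/side4.png

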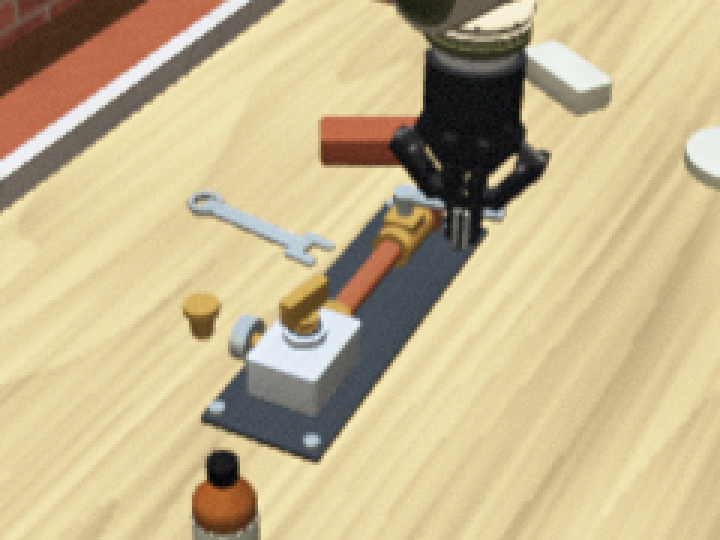

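The closed fingers are down beside the handle, at (460,230) in the zoomed view, and the handle is in front of them. Now I swing it.

Call:
move_arm --series '[[[-8,0,0],0,0],[[-16,0,0],0,0],[[-21,0,0],0,0],[[-28,-1.5,0],-7,0],[[-37,-2.5,0],-15,0],[[-45.5,-2.3,0],-23,0],[[-54,-1,0],-31,0],[[-62.5,2,0],-39,0],[[-70.5,5.5,0],-47,0],[[-77.5,10.5,0],-55,0]]'

```text
time_s: 17.8
eef_pos: [545.8, -170.1, 134.2]
ee_rot: [-0.001, 0.206, 0.979, 0.0]
force: [-2.7, 2.1, 1.2]
grip_width: 0.0
```

```bash
cat > g.py <<'E'
from h import *
import sys
rep()
s,R,a=st()
def goal(thd,off,r=60,z=133.5):
    th=np.radians(thd);u=np.array([np.cos(th),np.sin(th)]);t=np.array([-u[1],u[0]])
    xy=np.array([588,-123])+r*u-off*t
    d=R.T@(np.array([*xy,z])-s['eef_pos']); yaw=-((thd-90-a+180)%360-180)
    print(thd,d.round(1),round(yaw,1))
for k in (246,250,254,258,262,266,270,272.5): goal(k,19)
for o in (17,15,13): goal(272.5,o)
E
python3 g.py
```

```text
t 17.8 pos [ 545.8 -170.1  134.2] ang 156.23 j6deg -95.3 F [-2.7  2.1  1.2] M [0.444 0.465 0.038] tau6 1.522 g 0.0
246 [-0.4  0.2  0.7] 0.2
250 [-4.6 -1.   0.7] -3.8
254 [-8.9 -1.9  0.7] -7.8
258 [-13.2  -2.5   0.7] -11.8
262 [-17.6  -2.8   0.7] -15.8
266 [-22.   -2.8   0.7] -19.8
270 [-26.4  -2.4   0.7] -23.8
272.5 [-29.1  -2.1   0.7] -26.3
272.5 [-30.9  -1.2   0.7] -26.3
272.5 [-32.7  -0.3   0.7] -26.3
272.5 [-34.5   0.6   0.7] -26.3
```

Call:
move_arm --series '[[[-4.5,-1,0],-4,0],[[-9,-2,0],-8,0],[[-13,-2.5,0],-12,0],[[-17.5,-3,0],-16,0],[[-22,-3,0],-20,0],[[-25,-2.5,0],-23,0],[[-26.5,-2.5,0],-24,0],[[-26.5,-2.5,0],-24,0]]'

```text
time_s: 18.8
eef_pos: [569.1, -183.0, 134.1]
ee_rot: [-0.0, 0.001, 1.0, 0.0]
force: [-3.0, 1.2, 0.5]
grip_width: -0.0
```

```bash
python3 g.py
```

```text
t 18.8 pos [ 569.1 -183.   134.1] ang 179.94 j6deg -119.0 F [-3.   1.2  0.5] M [0.199 0.509 0.121] tau6 -0.078 g -0.0
246 [22.9 12.9  0.6] 23.9
250 [19.5 10.1  0.6] 19.9
254 [15.9  7.6  0.6] 15.9
258 [12.2  5.3  0.6] 11.9
262 [8.3 3.2 0.6] 7.9
266 [4.3 1.5 0.6] 3.9
270 [0.1 0.  0.6] -0.1
272.5 [-2.5 -0.8  0.6] -2.6
272.5 [-4.5 -0.7  0.6] -2.6
272.5 [-6.5 -0.6  0.6] -2.6
272.5 [-8.5 -0.5  0.6] -2.6
```

Now a gentle push onto the stop.

Call:
move_arm --series '[[[-1,-0.5,0],-1,0],[[-2,-0.5,0],-2,0],[[-2.5,-0.5,0],-2.5,0],[[-3,-0.5,0],-2.5,0],[[-3.5,-0.5,0],-2.5,0],[[-3.5,-0.5,0],-2.5,0]]'

```text
time_s: 19.55
eef_pos: [571.4, -183.7, 134.0]
ee_rot: [-0.002, -0.022, 1.0, 0.0]
force: [-14.2, 0.1, 5.0]
grip_width: 0.0
```

```bash
python3 -c "
from h import *
rep()"
```

```text
t 19.55 pos [ 571.4 -183.7  134. ] ang -177.48 j6deg -121.4 F [-14.2   0.1   5. ] M [0.025 2.17  0.015] tau6 0.013 g 0.0
```

Call:
move_arm --series '[[[-0.5,0,0],0,0],[[-0.7,0,0],0,0],[[-0.7,0,0],0,0]]'

```text
time_s: 19.92
eef_pos: [571.6, -183.7, 134.0]
ee_rot: [-0.003, -0.022, 1.0, 0.0]
force: [-16.7, 0.1, 7.1]
grip_width: 0.001
```

```bash
python3 -c "
from h import *
rep()"
```

```text
t 19.93 pos [ 571.6 -183.7  134. ] ang -177.48 j6deg -121.4 F [-16.7   0.1   7.1] M [-0.067  2.779  0.015] tau6 0.012 g 0.001
```

Call:
move_arm --series '[[[3,0,0],0,0],[[10,0,0],0,0],[[25,0,0],0,0],[[40,0,-5],0,0],[[60,0,-40],0,0],[[80,0,-80],0,0],[[110,0,-120],0,0],[[150,40,-150],0,0],[[180,90,-170],0,0],[[190,140,-170],0,0]]'

```text
time_s: 21.18
eef_pos: [376.7, -50.9, 305.8]
ee_rot: [0.002, -0.021, 1.0, -0.001]
force: [0.9, 0.1, 0.1]
grip_width: 0.001
```

```bash
python3 - <<'E'
from h import *
rep()
p,d=ctrl.capture('top');cv2.imwrite('pics/top5.png',p[...,::-1])
cv2.imwrite('pics/top5z.png',cv2.resize(p[200:275,255:410],None,fx=5,fy=5,interpolation=cv2.INTER_CUBIC)[...,::-1])
ps,ds=ctrl.capture('side');cv2.imwrite('pics/side5.png',ps[...,::-1])
W=unproj('top',d)
def box(W,x0,x1,y0,y1,z0,z1):
    m=(W[...,0]>x0)&(W[...,0]<x1)&(W[...,1]>y0)&(W[...,1]<y1)&(W[...,2]>z0)&(W[...,2]<z1);return W[m]
for B in((540,625,15,100,82,105),(540,640,-225,-138,68,78)):
    P=box(W,*B)
    if len(P)>10:
        r=cv2.minAreaRect(P[:,:2].astype(np.float32));q=P[:,:2]-P[:,:2].mean(0);w,v=np.linalg.eigh(q.T@q);print(len(P),P.mean(0).round(1),r,np.degrees(np.arctan2(v[1,1],v[0,1])))
E
```

```text
t 21.18 pos [376.7 -50.9 305.8] ang -177.61 j6deg -117.9 F [0.9 0.1 0.1] M [ 0.04  -0.069 -0.003] tau6 -1.273 g 0.001
96 [580.9  56.5  91.9] ((581.119140625, 57.03990173339844), (45.56562423706055, 12.058837890625), 80.57064819335938) 79.89773919812338
159 [ 591.1 -171.7   73.1] ((591.2001953125, -173.15826416015625), (16.15104866027832, 70.24285888671875), 2.203458547592163) 92.56748102442525
```

View pics/top5.png

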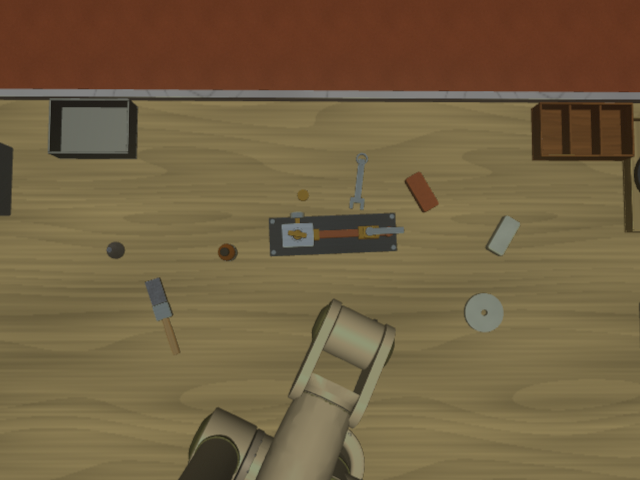

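View pics/side5.png

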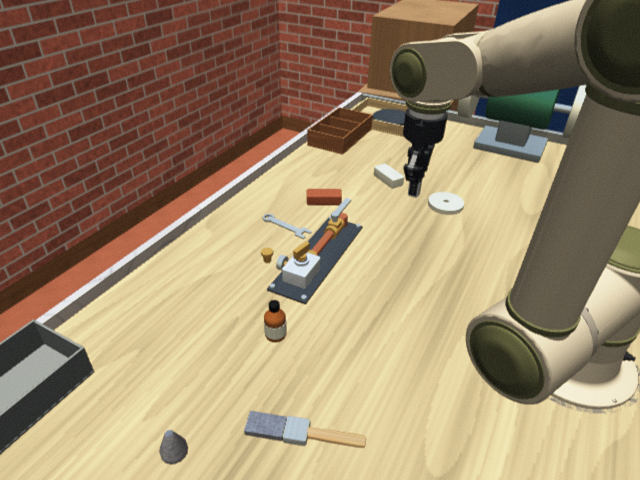

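The handle line is at 92.5°, where fully open is 92.45°. The plug hasn't moved since release and the bystanders are in place. I let the arm settle, then hand in.

Call:
move_arm --series '[[[0,0,0],0,0],[[0,0,0],0,0],[[0,0,0],0,0],[[0,0,0],0,0]]'

```text
time_s: 21.78
eef_pos: [377.8, -52.2, 304.1]
ee_rot: [-0.0, -0.021, 1.0, 0.0]
force: [0.0, 1.5, 0.1]
grip_width: 0.0
```

```bash
python3 -c "
from h import *
rep();print(ctrl.finish_job())"
```

```text
t 21.77 pos [377.8 -52.2 304.1] ang -177.56 j6deg -118.1 F [0.  1.5 0.1] M [-0.05   0.011  0.064] tau6 -0.003 g 0.0
the job is handed in; nothing more can be done
None
```

I tightened the plug to snug and then swung the valve fully open. The job was handed in at 21.8 s with the arm clear of everything.

- **Plug:** I turned it clockwise in equal, smoothly stopping steps. The wrist joint torque held steady at about 0.37 N·m, then the taper bit. I stopped at 0.61 N·m, 0.24 above steady and inside the 0.17–0.30 snug window. The angle turned past the bite gives about 0.23. After that I unwound the springy shank and let go.
- **Valve:** I pushed the handle with the closed fingers until it met its stop, where the force rose to 17 N with almost no further movement. The last picture puts the handle within about 0.1° of the fully open line.
- **Bystanders:** none of the loose items appear moved in the last pictures.

Three readings disagreed somewhat:
- **Wrist sensor:** the noisier wrist torque sensor put the final rise nearer 0.29, still within the window.
- **Unwinding:** joint torque read −0.22 N·m at the end of unwinding, while the wrist sensor read about 0.
- **Bar angle:** the bar came to rest about 3° further clockwise than I calculated, so it had not backed off. It had not moved in the last picture.

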